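Clear the balance: weights, vial and moisture tins back where they are kept

TASK

Clear the balance after the weighing: put each of the two weights into the well of its size in the wooden block, and stand the vial in the free hole of the white rack. Stack the two moisture tins in the square aluminium tray, the large tin standing flat in the tray and the small one centred on top of it. Leave everything upright and do not shift the plastic jar.

Things in the scene. Friction and masses are not known exactly. Their poses are not given: they have to be found in the camera images.
- weight_large: larger of the two calibration weights, plain steel: round, 35 mm across, 46 mm tall, straight-sided up to 28 mm, then tapering to a narrower knob, 0.2 kg, loose; starts upright on the balance pan (pan surface 80 mm above the table). Origin: centre of its underside; z up.
- weight_small: smaller calibration weight, same shape and steel: 28 mm across, 38 mm tall, straight-sided up to 23 mm, 0.1 kg, loose; starts upright on the balance pan. Origin: centre of its underside; z up.
- vial: glass sample vial with a black screw cap: 27 mm across, 70 mm tall, 0.04 kg, loose; starts upright on the balance pan (its twin that already stands in the rack is fixed there). Origin: centre of its underside; z up.
- tin_small: small round aluminium moisture tin with press lid: 50 mm across at the lid (48 mm at the body), 34 mm tall, flat top, 0.03 kg, loose; starts upright on the balance pan. Origin: centre of its underside; z up.
- tin_large: large round aluminium moisture tin with press lid: 64 mm across at the lid (62 mm at the body), 30 mm tall, flat top, 0.03 kg, loose; starts upright on the table between the balance and the oven. Origin: centre of its underside; z up.
- weight_block: wooden weight block, fixed to the table, 112 x 62 x 14 mm (local x, y, z), with two round flat-bottomed wells 8 mm deep in its top, so their floors are 6 mm above the table: the large well, 51 mm across, at local x = -25 mm, for the large weight, and the small well, 44 mm across, at local x = +28.5 mm, for the small weight; both at local y = 0. Origin: centre of its underside; z up. It stands roughly with its large well toward the robot.
- vial_rack: white plastic vial rack, fixed to the table, 112 x 56 x 36 mm (local x, y, z): a 5 mm top plate with two round holes 43 mm across, upper face 36 mm above the table, over a floor plate 6 mm above the table on which the vials stand (30 mm below the upper face). The free hole is centred at local x = -24 mm, y = 0 (the end toward the robot); the other, at x = +24 mm, holds a vial 70 mm tall. Origin: centre of its underside; z up.
- tin_tray: shallow square aluminium tray, fixed to the table, 86 x 86 mm outside, 80 x 80 mm inside, inner floor 3 mm above the table, rim 13 mm above the table (10 mm above its floor); one large tin fits, standing in the middle. Origin: centre of its underside; z up.
- jar: bystander: grey plastic sample jar with a black screw lid, 60 mm across, 84 mm tall, loose, standing among the block, rack and tray; not to be moved. Origin: centre of its underside; z up.

How it is judged:
By the outcome, as a careful person would: the job done as asked, in the order asked, and still so for the second after the job is handed in, with the robot touching nothing.
It also fails if it takes over 128 s, if anything falls off the work surface, if the arm or the gripper's body presses on something with over 40 N, if the wrist force passes 120 N, or if a joint passes its speed limit or range.

ROBOT

A 7-joint arm with a two-finger parallel gripper is mounted at the origin on a cart in front of the work surface, level with it; the furniture and walls round the work are solid. World frame = base frame: x ahead of the robot, y to its left, z up, the work surface at z = 0. Lengths are in m, angles in rad, forces in N, time in s.
With the tool pointing down it reaches from about 0.35 to 0.9 m from the base axis. Payload 7.2 kg.
Tool frame: the origin (TCP) lies on the centre line of the jaws, within the pads' length; the fingertips stand 22 mm ahead of it and the grasp point (between the pads) lies 3 mm ahead of it (arm.finger_overhang is the distance from the TCP to the fingertips, in m); z points along the fingers, y is the line along which they close (so a half turn about z gives the same grasp; the last joint's range is limited). The gripper opens to 85 mm and grips with 20 to 120 N. Pads are 22 mm wide; open, the fingers measure 114 mm over their backs; the gripper's body (76 mm by 85 mm) begins 54 mm behind the grasp point. The pads swing forward as they close: fully open they stand 13 mm farther back than shut.
Start: joints at [-1.244, 0.411, -0.013, 1.596, 0.006, 1.134, -0.082], TCP at [0.24, 0.577, 0.253] pointing down, gripper open.
Joint ranges: [-2.95, 2.95], [-0.29, 1.99], [-1.47, 1.44], [0.14, 2.54], [-1.03, 4.17], [0.13, 1.85], [-2.86, 2.86]. Speed limits (rad/s): [2.39, 2.39, 3.01, 3.01, 3.14, 3.14, 3.14].

INTERFACE

Orientations are given as [roll, pitch, yaw] about the fixed x, y, z axes, in that order (R = Rz(yaw) Ry(pitch) Rx(roll)).
In Python, from bench import monitor, vision, finish_job, arm gives the robot as it stands.
- The arm moves only by the tool apply_moves, never from a script. Its argument "steps" is a list that holds one entry, the list of rows, each a list of 5 numbers: the shift along the tool's x, y, z in cm, then the turn about the tool's z in degrees, then the finger opening in cm, from 0 to 8.54. In form: [[[tx, ty, tz, turn, gripper], ...]]. A call has 1 to 8 rows; each row shifts and turns the commanded pose from where the row before left it, along the tool's axes as they then stand; what a row does not reach is not made up. A row lasts 1/8 s, in which the tool goes at most 62.5 mm and 10.7 degrees, less where a joint would pass 70% of its speed; a pose out of reach is approached as far as the arm can. A call is refused whole if a number of a shift passes 6.25 or a number of a turn 10.7, either way. A call with a gripper value outside its range is refused whole. The fingers move at their own pace and stop on an object; "force" is the grip in N (left out, the last holds). Time passes only in rows, so rows that do not move let the fingers close. It gives the time, the measured TCP pose, the force, the opening and the grip force at its end, in the units of the state.
- monitor.state(): the state, without advancing time (a new reading comes with each control period).
- vision.snapshot(name): name is "scene" or "top" or "wrist"; returns a dict with "image" (420x560x3 uint8, red, green, blue), "camera_matrix" (3x3 intrinsics, pixels), "world_to_cam" (4x4, takes a point from world to camera coordinates). Camera axes: x right, y down, z forward; pixel columns grow to the right and rows downward; lengths in m; the calibration is good to about 2 mm. The wrist camera is an equidistant fisheye: a pixel r from the principal point sees the ray r / f radians off the axis. A picture is of the moment at which its call begins. There is no depth.
- finish_job(): hands the job in; it is judged then, once.
The state is a dict: "time": time; "qpos": joint angles; "qd": joint speeds; "joint_efforts": joint torques, N m; "ee_pos": TCP position; "tcp_rot": TCP orientation; "wrist_force": force on the tool from outside, world axes, zero at the start; "ft_torque": the same for the moment, N m; "gripper_width": finger opening in m; "gripper_force": force on a finger pad.
Only numpy, scipy, OpenCV 4.12 (cv2) and the standard library are available. Lean on these libraries where they do the work, as an engineer would, in place of code of your own. Each camera call takes 0.05 s, during which the arm holds its last target. There are 200 camera calls.

## Working session

There is one attempt and no reset: what is moved stays moved. The work goes in short steps, Python scripts to look and compute and a tool call to move; the robot and the scene stay as the last step left them, time stands still between calls to the robot, and variables do not carry over. Pictures are saved under pics/ and viewed, at most 18 in all, crops included, and the job is handed in when it is done.

Besides the shell and the picture viewer there is one more tool, called by a JSON object that holds its "name" and its "arguments". apply_moves: Moves the arm, as the interface text tells. Its arguments: {"type":"object","properties":{"steps":{"type":"array"},"force":{"type":"number"}},"required":["steps"]}

```bash
mkdir -p pics; ls
python3 - <<'E'
from bench import monitor, vision, arm
import cv2,numpy as np
print(monitor.state())
for n in("scene","top"):
    s=vision.snapshot(n); cv2.imwrite(f"pics/{n}0.png",cv2.resize(s["image"][...,::-1],(800,600),interpolation=cv2.INTER_CUBIC))
    np.savez(f"{n}.npz",**s); print(n,s["camera_matrix"].tolist(),np.round(s["world_to_cam"],3).tolist())
E
```

```text
pics
{'time': 0.0, 'qpos': array([-1.24419616,  0.41189328, -0.01270523,  1.59704282,  0.005586  ,
        1.13428559, -0.08221906]), 'qd': array([ 0.00028732,  0.0010705 , -0.00143244, -0.0014557 ,  0.00148577,
        0.00108496,  0.00039894]), 'joint_efforts': array([-4.12457875e-04, -6.00629640e+01,  6.82102684e-01, -2.99396896e+01,
        1.37690990e-02,  1.13507628e-02,  3.21572955e-06]), 'ee_pos': array([0.24025035, 0.57648591, 0.25245769]), 'tcp_rot': array([-3.14000237e+00,  1.03028120e-04,  2.74678598e+00]), 'wrist_force': array([ 0.1876924 ,  0.02306329, -0.48806294]), 'ft_torque': array([0.02891256, 0.01035595, 0.04364795]), 'gripper_force': 0.0, 'gripper_width': 0.08512786688524947}
scene [[491.5206060996253, 0.0, 286.2285079247506], [0.0, 491.5206060996253, 211.00895397884435], [0.0, 0.0, 1.0]] [[0.461, -0.887, -0.005, -0.289], [-0.435, -0.221, -0.873, 0.304], [0.773, 0.405, -0.488, 0.527], [0.0, 0.0, 0.0, 1.0]]
top [[399.0364833667895, 0.0, 275.3061733533813], [0.0, 399.0364833667895, 212.3120406659421], [0.0, 0.0, 1.0]] [[0.006, -1.0, -0.009, -0.041], [-0.99, -0.004, -0.139, 0.552], [0.139, 0.01, -0.99, 0.843], [0.0, 0.0, 0.0, 1.0]]
```

View pics/scene0.png

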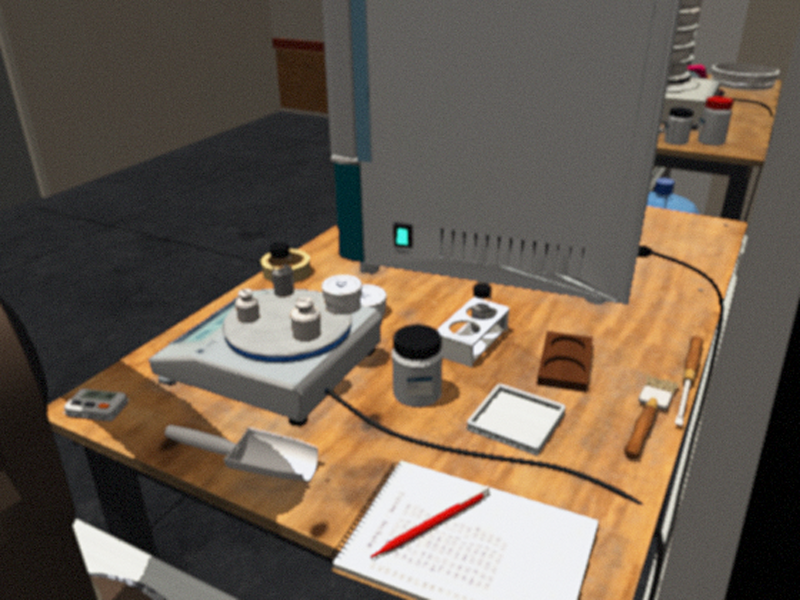

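View pics/top0.png

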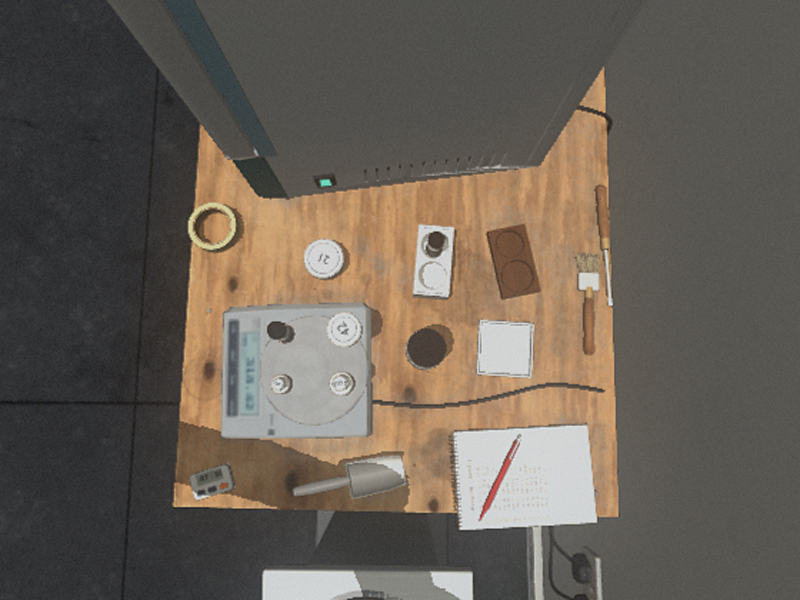

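The scene and top pictures show the following, in 800×600 pixels of the top view:
- **Balance pan:** vial (278,330), small tin (344,329), small weight (281,383) and large weight (342,382).
- **Other loose objects:** large tin (324,258) and jar (428,346).
- **Destinations:** rack (433,261) with its free hole at (433,276), block (514,260) and tray (505,348).

Next I take enlarged crops.

Run:
```python
import cv2,numpy as np
im=np.load("top.npz")["image"][...,::-1]
a=im[155:290,175:275]; b=im[150:270,280:385]
A=cv2.resize(a,None,fx=4,fy=4,interpolation=cv2.INTER_CUBIC);B=cv2.resize(b,None,fx=4,fy=4,interpolation=cv2.INTER_CUBIC)
o=np.zeros((540,800,3),np.uint8);o[:540,:400]=A;o[:480,400:800]=B[:,:400];cv2.imwrite("pics/crop0.png",o)
```

```text
(no output)
```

View pics/crop0.png

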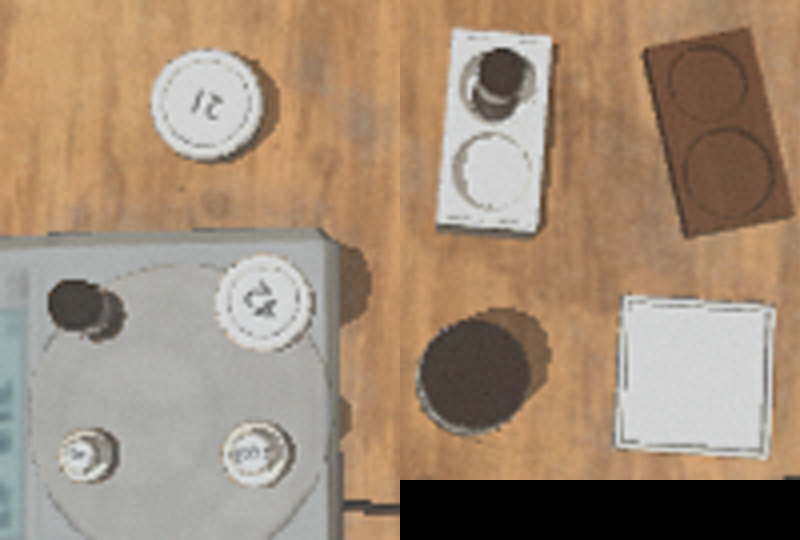

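```bash
cat > h.py <<'E'
import numpy as np
def unproj(d,u,v,z):
    K=d["camera_matrix"];T=d["world_to_cam"];R=T[:3,:3];c=-R.T@T[:3,3]
    r=R.T@np.linalg.solve(K,[u,v,1]);return c+r*(z-c[2])/r[2]
E
python3 - <<'E'
from h import *
d=np.load("top.npz")
print("cam",-d["world_to_cam"][:3,:3].T@d["world_to_cam"][:3,3])
L=dict(tinL=(207,104,.03),tinS=(264,302,.114),vial=(75,305,.15),wS=(80,455,.118),wSb=(89,456,.103),wL=(250,453,.126),wLb=(259,455,.108),balTR=(325,232,.07))
for k,(x,y,z) in L.items(): print(k,np.round(unproj(d,175+x/4-.5+.125,155+y/4-.375,z),4))
Rr=dict(rk1=(455,28,.036),rk2=(552,36,.036),rk3=(538,229,.036),rk4=(438,222,.036),hole=(493,172,.036),wellL=(728,174,.014),wellS=(708,83,.014),b1=(643,48,.014),b2=(748,28,.014),b3=(794,215,.014),b4=(686,238,.014),t1=(622,296,.013),t2=(776,306,.013),t3=(769,458,.013),t4=(614,446,.013),jar=(474,376,.084))
P={}
for k,(x,y,z) in Rr.items(): P[k]=unproj(d,280+(x-400)/4-.375,150+y/4-.375,z); print(k,np.round(P[k],4))
for n in("rk","b","t"):
    q=[P[n+str(i)] for i in(1,2,3,4)];print(n,np.mean(q,0),[round(float(np.linalg.norm(q[i]-q[i-1])),4) for i in range(4)])
    a=(q[0]+q[1]-q[2]-q[3]);print("yaw deg",np.degrees(np.arctan2(a[1],a[0])))
E
```

```text
cam [ 0.42954242 -0.04739858  0.91094194]
tinL [0.6249 0.0725 0.03  ]
tinS [0.505  0.0301 0.114 ]
vial [0.4997 0.1173 0.15  ]
wS [0.4284 0.1192 0.118 ]
wSb [0.428  0.1178 0.103 ]
wL [0.4299 0.0345 0.126 ]
wLb [0.429  0.0318 0.108 ]
balTR [0.5467 0.0026 0.07  ]
rk1 [ 0.6794 -0.0785  0.036 ]
rk2 [ 0.6749 -0.1331  0.036 ]
rk3 [ 0.5648 -0.1244  0.036 ]
rk4 [ 0.5685 -0.069   0.036 ]
hole [ 0.5969 -0.0996  0.036 ]
wellL [ 0.6005 -0.2348  0.014 ]
wellS [ 0.6536 -0.2246  0.014 ]
b1 [ 0.6742 -0.1877  0.014 ]
b2 [ 0.6862 -0.2484  0.014 ]
b3 [ 0.5769 -0.2716  0.014 ]
b4 [ 0.5635 -0.2101  0.014 ]
t1 [ 0.5303 -0.1735  0.013 ]
t2 [ 0.5251 -0.2602  0.013 ]
t3 [ 0.44   -0.2539  0.013 ]
t4 [ 0.4461 -0.1678  0.013 ]
jar [ 0.4804 -0.0865  0.084 ]
rk [ 0.62193538 -0.10124712  0.036     ] [0.1113, 0.0548, 0.1104, 0.0555]
yaw deg -4.708654708324208
b [ 0.62519534 -0.22946067  0.014     ] [0.113, 0.0619, 0.1117, 0.063]
yaw deg 11.74076598729011
t [ 0.48537076 -0.21387534  0.013     ] [0.0844, 0.0868, 0.0853, 0.0863]
yaw deg -4.058689649895568
```

The enlarged crop agrees with the known sizes: rack 111×55 mm, block 112×62 mm, tray 85–87 mm. I now cross-check the pan objects against the scene camera and estimate the oven edge.

Run:
```python
from h import *
from bench import arm
print([a for a in dir(arm) if a[0]!='_'],arm.finger_overhang)
d=np.load("top.npz")
for z in(0,.05): print("oven",[np.round(unproj(d,u*.7,v*.7,z),3).tolist() for u,v in((285,198),(540,163))])
s=np.load("scene.npz")
for k,p in dict(tinL=(.6249,.0725,.03),tinS=(.505,.0301,.114),vial=(.4997,.1173,.15),wS=(.4282,.1187,.118),wL=(.4295,.0335,.126),jar=(.4804,-.0865,.084)).items():
    c=s["world_to_cam"]@np.r_[p,1];q=s["camera_matrix"]@c[:3];print(k,np.round(q[:2]/q[2]/.7,1))
```

```text
['Unreachable', 'finger_overhang'] 0.022
oven [[0.733, 0.143, 0.0], [0.795, -0.281, 0.0]]
oven [[0.716, 0.132, 0.05], [0.775, -0.268, 0.05]]
tinL [364.2 294.4]
tinS [341.9 283.7]
vial [279.7 245.6]
wS [245.5 291.7]
wL [303.9 301. ]
jar [416.5 336.1]
```

{"name": "apply_moves", "arguments": {"steps": [[[0,0,0,-7.5,8.5],[0,0,0,-7.6,8.5],[0,0,0,-7.5,8.5],[0,0,0,0,8.5]]], "force": 30}}

```text
time: 0.6
ee_pos: [0.2404, 0.5767, 0.2529]
tcp_rot: [-3.141, -0.0, 3.14]
wrist_force: [-0.2, -0.2, -0.6]
gripper_width: 0.085
gripper_force: 0.0
```

{"name": "apply_moves", "arguments": {"steps": [[[-1.9,-5.4,0,0,8.5],[-1.9,-5.4,0,0,8.5],[-1.9,-5.4,0,0,8.5],[-1.9,-5.4,0,0,8.5],[-1.9,-5.4,0,0,8.5],[-1.9,-5.4,0,0,8.5],[-1.9,-5.4,0,0,8.5],[-1.9,-5.4,0,0,8.5]]]}}

```text
time: 1.6
ee_pos: [0.3926, 0.1431, 0.2535]
tcp_rot: [3.141, 0.001, 3.138]
wrist_force: [1.2, 0.6, 0.5]
gripper_width: 0.0851
gripper_force: 0.0
```

{"name": "apply_moves", "arguments": {"steps": [[[-1.9,-5.4,0,0,8.5],[-1.9,-5.4,0,0,8.5],[0,0,0,0,8.5],[0,0,0,0,8.5]]]}}

```text
time: 2.1
ee_pos: [0.43, 0.0372, 0.2532]
tcp_rot: [3.141, -0.0, 3.139]
wrist_force: [-0.2, 0.2, -0.7]
gripper_width: 0.0847
gripper_force: 0.0
```

Run:
```python
from bench import vision
import cv2,numpy as np
s=vision.snapshot("wrist"); np.savez("wrist.npz",**s);print(s["camera_matrix"].tolist(),np.round(s["world_to_cam"],3).tolist())
cv2.imwrite("pics/wrist0.png",cv2.resize(s["image"][...,::-1],(800,600),interpolation=cv2.INTER_CUBIC))
```

```text
[[325.19226210127806, 0.0, 285.30005358744], [0.0, 325.19226210127806, 207.88056621984038], [0.0, 0.0, 1.0]] [[0.003, 1.0, 0.001, -0.04], [0.964, -0.003, 0.265, -0.449], [0.265, -0.0, -0.964, 0.265], [0.0, 0.0, 0.0, 1.0]]
```

View pics/wrist0.png

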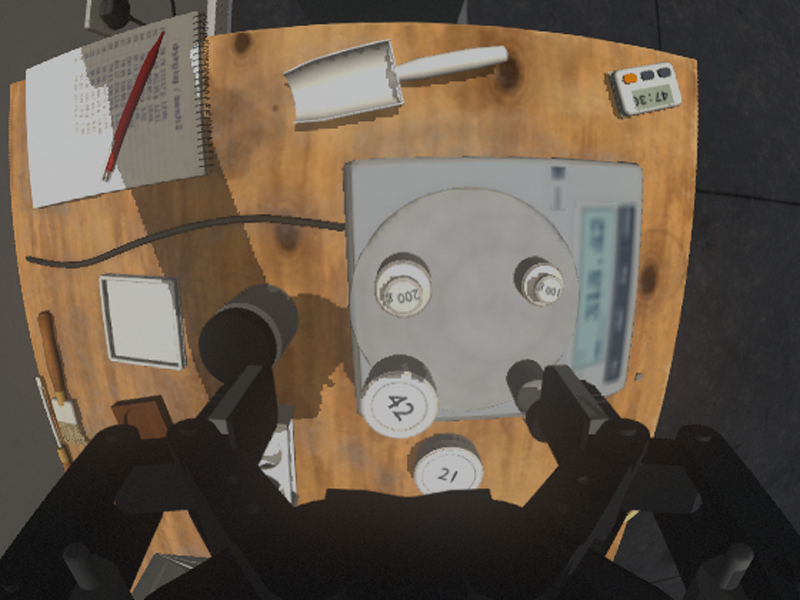

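The wrist view shows the large weight's knob at (405,296), the small weight's at (547,289), the small tin's lid at (400,404) and the large tin's lid at (448,470).

```bash
cat >> h.py <<'E'
def fish(d,u,v,z):
    K=d["camera_matrix"];T=d["world_to_cam"];R=T[:3,:3];c=-R.T@T[:3,3]
    x=(u-K[0,2])/K[0,0];y=(v-K[1,2])/K[1,1];t=np.hypot(x,y)
    r=R.T@np.array([x/t*np.sin(t),y/t*np.sin(t),np.cos(t)]);return c+r*(z-c[2])/r[2]
E
python3 - <<'E'
from h import *
d=np.load("wrist.npz")
for k,(u,v,z) in dict(wL=(405,296,.126),wS=(547,289,.118),tinS=(400,404,.114),tinL=(448,470,.03)).items(): print(k,np.round(fish(d,u*.7,v*.7,z),4))
E
```

```text
wL [0.4309 0.0374 0.126 ]
wS [0.429  0.1208 0.118 ]
tinS [0.505  0.0339 0.114 ]
tinL [0.6206 0.075  0.03  ]
```

{"name": "apply_moves", "arguments": {"steps": [[[0,-0.1,4,0,6.5],[0,0,4,0,6.5],[0,0,3,0,6.5],[0,0,2,0,6.5],[0,0,1,0,6.5],[0,0,0,0,6.5],[0,0,0,0,6.5]]]}}

```text
time: 3.02
ee_pos: [0.4307, 0.0363, 0.114]
tcp_rot: [3.141, 0.001, 3.142]
wrist_force: [-0.2, -0.1, 0.3]
gripper_width: 0.0647
gripper_force: 0.0
```

{"name": "apply_moves", "arguments": {"steps": [[[0,0,0,0,2.5],[0,0,0,0,2.5],[0,0,0,0,2.5],[0,0,0,0,2.5],[0,0,0,0,2.5],[0,0,0,0,2.5]]], "force": 30}}

```text
time: 3.78
ee_pos: [0.4306, 0.0358, 0.114]
tcp_rot: [3.141, 0.001, 3.141]
wrist_force: [-1.9, -0.3, 6.6]
gripper_width: 0.0338
gripper_force: 29.3
```

```bash
cat > snap.py <<'E'
import sys,cv2,numpy as np
from bench import vision
n,out,x0,y0,x1,y1=sys.argv[1],sys.argv[2],*map(int,sys.argv[3:7])
s=vision.snapshot(n);np.savez(n+".npz",**s);a=s["image"][y0:y1,x0:x1,::-1]
f=min(800/(x1-x0),600/(y1-y0));cv2.imwrite(f"pics/{out}.png",cv2.resize(a,None,fx=f,fy=f,interpolation=cv2.INTER_CUBIC));print(f)
E
python3 snap.py scene g1 100 90 300 240
```

```text
4.0
```

View pics/g1.png

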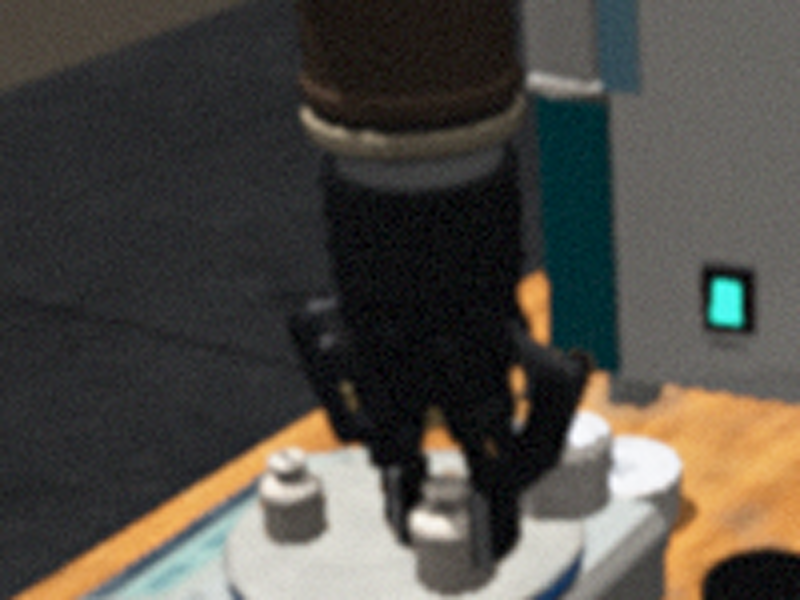

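The scene crop shows the weight held between the pads. The fingertips are about 10 mm above the pan, and the neighbouring objects are undisturbed. Lifting and carrying it.

{"name": "apply_moves", "arguments": {"steps": [[[0,0,-1,0,2.5],[0,0,-3,0,2.5],[0,0,-4,0,2.5],[-1.7,-2.7,-2,0,2.5],[-2.1,-3.4,0,0,2.5],[-2.1,-3.4,0,0,2.5],[-2.1,-3.4,0,0,2.5],[-2.1,-3.4,0,0,2.5]]]}}

```text
time: 4.82
ee_pos: [0.5316, -0.1282, 0.2139]
tcp_rot: [3.141, 0.0, 3.141]
wrist_force: [-0.2, 0.6, -1.5]
gripper_width: 0.0335
gripper_force: 30.4
```

{"name": "apply_moves", "arguments": {"steps": [[[-2.1,-3.4,0,0,2.5],[-2.1,-3.4,0,0,2.5],[-1.7,-2.3,0,0,2.5],[-1,-1,0,0,2.5],[0,0,0,0,2.5],[0,0,0,0,2.5]]]}}

```text
time: 5.58
ee_pos: [0.5997, -0.2268, 0.2132]
tcp_rot: [3.141, -0.001, -3.141]
wrist_force: [0.7, 0.1, -2.3]
gripper_width: 0.0334
gripper_force: 30.4
```

```bash
python3 snap.py wrist w1 140 120 560 420
```

```text
1.9047619047619047
```

View pics/w1.png

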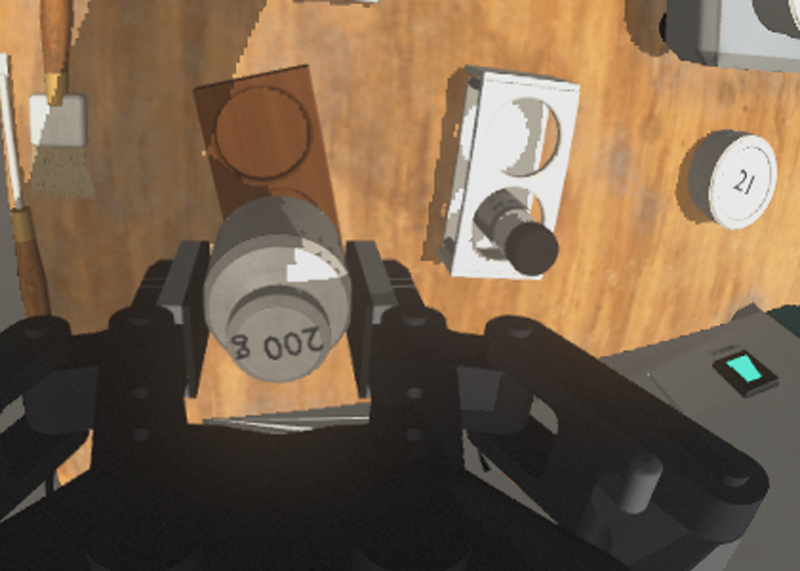

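The wrist crop shows the weight held straight. The large well is at (263,133), the free hole at (524,139) and the large tin's lid at (745,183).

Run:
```python
from h import *
d=np.load("wrist.npz")
for k,(u,v,z) in dict(wellL=(263,133,.014),hole=(524,139,.036),tinL=(745,183,.03)).items(): print(k,np.round(fish(d,140+u/1.905,120+v/1.905,z),4))
print(np.round(fish(d,140+279/1.905,120+333/1.905,.2132-.034+.046),4))
```

```text
wellL [ 0.602  -0.2324  0.014 ]
hole [ 0.5994 -0.0962  0.036 ]
tinL [0.6267 0.0755 0.03  ]
[ 0.5977 -0.2249  0.2252]
```

{"name": "apply_moves", "arguments": {"steps": [[[-0.2,-0.7,3,0,2.5],[0,0,4,0,2.5],[0,0,4,0,2.5],[0,0,3,0,2.5],[0,0,1.5,0,2.5],[0,0,1,0,2.5],[0,0,0,0,2.5],[0,0,0,0,2.5]]]}}

```text
time: 6.62
ee_pos: [0.6028, -0.2355, 0.0494]
tcp_rot: [-3.141, 0.002, 3.141]
wrist_force: [0.4, -0.0, -2.4]
gripper_width: 0.0341
gripper_force: 30.4
```

{"name": "apply_moves", "arguments": {"steps": [[[0,0,0.4,0,2.5],[0,0,0.3,0,2.5],[0,0,0,0,2.5],[0,0,0,0,2.5]]]}}

```text
time: 7.12
ee_pos: [0.6021, -0.2352, 0.0413]
tcp_rot: [3.142, -0.0, 3.141]
wrist_force: [0.4, 0.1, -0.9]
gripper_width: 0.0336
gripper_force: 30.4
```

{"name": "apply_moves", "arguments": {"steps": [[[0,0,0.1,0,2.5],[0,0,0,0,4.0],[0,0,0,0,5.0],[0,0,0,0,5.5],[0,0,-0.5,0,5.5],[0,0,-2,0,5.5],[0,0,-4,0,5.5],[0,0,-5,0,5.5]]]}}

```text
time: 8.12
ee_pos: [0.6017, -0.2352, 0.1572]
tcp_rot: [3.142, -0.001, 3.141]
wrist_force: [0.3, -0.5, 0.4]
gripper_width: 0.0551
gripper_force: 0.0
```

{"name": "apply_moves", "arguments": {"steps": [[[2.1,4.2,-6.0,0,6.5],[2.2,4.5,0,0,6.5],[2.2,4.5,0,0,6.5],[2.2,4.5,0,0,6.5],[2.2,4.5,0,0,6.5],[2.2,4.5,0,0,6.5],[2.2,4.5,0,0,6.5],[2.2,4.5,0,0,6.5]]]}}

```text
time: 9.12
ee_pos: [0.4306, 0.1155, 0.2061]
tcp_rot: [3.14, 0.002, 3.141]
wrist_force: [1.6, 0.1, 0.2]
gripper_width: 0.0652
gripper_force: 0.0
```

```bash
python3 snap.py top t1 175 150 395 315
```

```text
3.6363636363636362
```

View pics/t1.png

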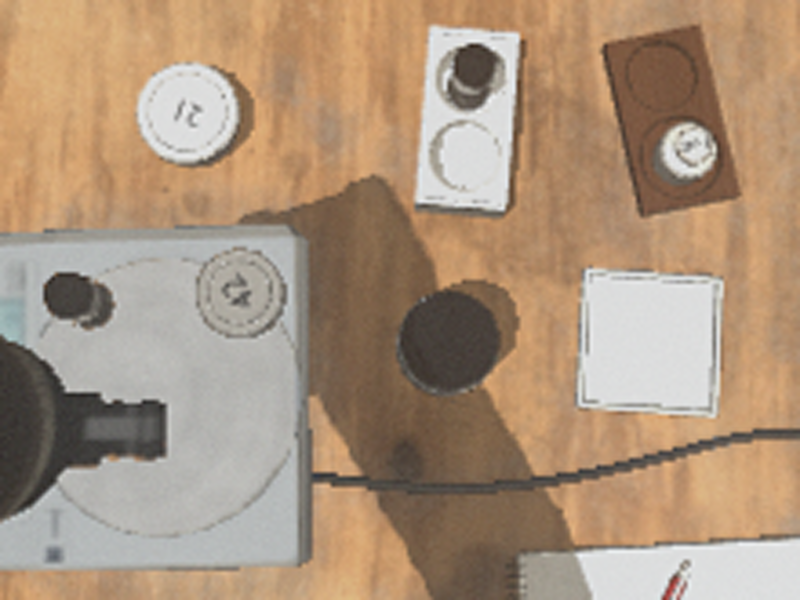

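The large weight now stands in its well; its knob shows at (693,148). The fingers are over the small weight.

{"name": "apply_moves", "arguments": {"steps": [[[0,0.3,4,0,6],[0,0,3,0,6],[0,0,1.5,0,6],[0,0,0,0,6],[0,0,0,0,6]]]}}

```text
time: 9.8
ee_pos: [0.4318, 0.1173, 0.1207]
tcp_rot: [3.141, 0.002, 3.141]
wrist_force: [-0.3, -0.2, 0.1]
gripper_width: 0.0601
gripper_force: 0.0
```

{"name": "apply_moves", "arguments": {"steps": [[[0.3,0.2,0.6,0,5],[0,0,0.2,0,4],[0,0,0,0,2],[0,0,0,0,2],[0,0,0,0,2],[0,0,0,0,2],[0,0,0,0,2]]]}}

```text
time: 10.68
ee_pos: [0.428, 0.1193, 0.1116]
tcp_rot: [3.141, -0.0, 3.141]
wrist_force: [-2.1, 0.2, 5.1]
gripper_width: 0.026
gripper_force: 29.8
```

{"name": "apply_moves", "arguments": {"steps": [[[0,0,-1,0,2],[0,0,-3,0,2],[0,0,-4,0,2],[-2,-3,-3,0,2],[-2.3,-3.7,0,0,2],[-2.3,-3.7,0,0,2],[-2.3,-3.7,0,0,2],[-2.3,-3.7,0,0,2]]]}}

```text
time: 11.68
ee_pos: [0.5407, -0.06, 0.222]
tcp_rot: [-3.142, 0.001, 3.141]
wrist_force: [1.6, 0.4, -0.8]
gripper_width: 0.0259
gripper_force: 29.9
```

{"name": "apply_moves", "arguments": {"steps": [[[-2.3,-3.7,0,0,2],[-2.3,-3.7,0,0,2],[-2.3,-3.7,0,0,2],[-2.3,-3.7,0,0,2],[-1.5,-1.5,0,0,2],[0,0,0,0,2],[0,0,0,0,2]]]}}

```text
time: 12.55
ee_pos: [0.6465, -0.2209, 0.2213]
tcp_rot: [3.141, -0.001, -3.141]
wrist_force: [-1.7, -0.4, -1.0]
gripper_width: 0.0262
gripper_force: 29.9
```

```bash
python3 snap.py wrist w2 140 100 560 415
```

```text
1.9047619047619047
```

View pics/w2.png

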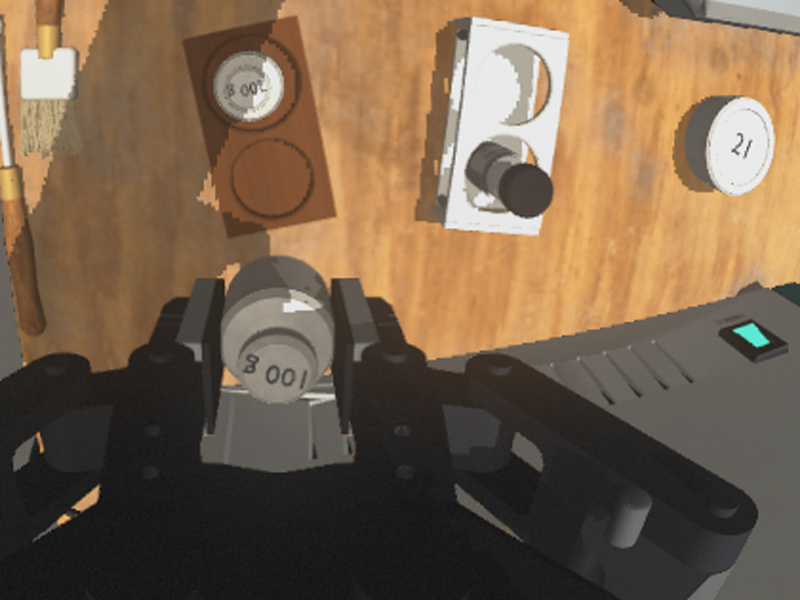

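The small weight is held straight, and the large weight sits inside its well. The small well is at (272,178), the free hole at (513,85) and the large tin's lid at (739,146).

Run:
```python
from h import *
d=np.load("wrist.npz")
for k,(u,v,z) in dict(wellS=(272,178,.014),hole=(513,85,.036),tinL=(739,146,.03),knob=(279,368,.2213-.0316+.038)).items(): print(k,np.round(fish(d,140+u/1.905,100+v/1.905,z),4))
```

```text
wellS [ 0.6544 -0.2219  0.014 ]
hole [ 0.5991 -0.097   0.036 ]
tinL [0.6265 0.0723 0.03  ]
knob [ 0.6471 -0.219   0.2277]
```

{"name": "apply_moves", "arguments": {"steps": [[[-0.7,-0.2,3,0,2],[0,0,4,0,2],[0,0,4,0,2],[0,0,3,0,2],[0,0,2,0,2],[0,0,1.3,0,2],[0,0,0,0,2],[0,0,0,0,2]]]}}

```text
time: 13.6
ee_pos: [0.6546, -0.2241, 0.0497]
tcp_rot: [-3.141, 0.002, 3.141]
wrist_force: [-0.2, -1.5, -1.8]
gripper_width: 0.0259
gripper_force: 29.9
```

{"name": "apply_moves", "arguments": {"steps": [[[0,0,0.4,0,2],[0,0,0.4,0,2],[0,0,0,0,2],[0,0,0,0,2]]]}}

```text
time: 14.1
ee_pos: [0.6539, -0.2238, 0.0405]
tcp_rot: [-3.142, -0.0, 3.141]
wrist_force: [0.3, 0.3, -1.2]
gripper_width: 0.0263
gripper_force: 29.9
```

{"name": "apply_moves", "arguments": {"steps": [[[0,0,0.2,0,2],[0,0,0,0,3.2],[0,0,0,0,4.2],[0,0,0,0,5],[0,0,-0.5,0,5],[0,0,-2,0,5],[0,0,-4,0,5],[0,0,-6,0,5]]]}}

```text
time: 15.1
ee_pos: [0.6531, -0.2235, 0.1647]
tcp_rot: [3.141, -0.002, 3.141]
wrist_force: [1.7, 0.0, -0.0]
gripper_width: 0.05
gripper_force: 0.0
```

{"name": "apply_moves", "arguments": {"steps": [[[1.0,2.5,-5.5,0,6.5],[1.9,4.5,-2.5,0,6.5],[1.9,4.5,0,0,6.5],[1.9,4.5,0,0,6.5],[1.9,4.5,0,0,6.5],[1.9,4.5,0,0,6.5],[1.9,4.5,0,0,6.5],[1.9,4.5,0,0,6.5]]]}}

```text
time: 16.1
ee_pos: [0.5105, 0.1174, 0.2452]
tcp_rot: [3.14, 0.002, 3.141]
wrist_force: [0.7, 0.5, -0.7]
gripper_width: 0.065
gripper_force: 0.0
```

{"name": "apply_moves", "arguments": {"steps": [[[1.0,0.2,0,0,6.5],[0,0,0,0,6.5],[0,0,0,0,6.5]]]}}

```text
time: 16.48
ee_pos: [0.5018, 0.1169, 0.2442]
tcp_rot: [3.141, 0.001, 3.139]
wrist_force: [0.9, -0.8, -0.5]
gripper_width: 0.0651
gripper_force: 0.0
```

```bash
python3 snap.py wrist w3 140 100 560 415
```

```text
1.9047619047619047
```

View pics/w3.png

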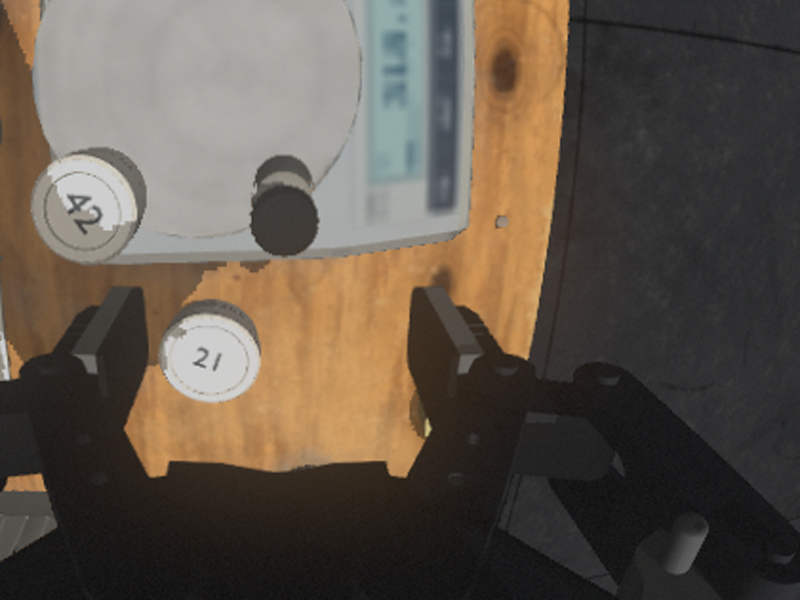

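The vial's cap is at (285,221), between the fingers. The small tin's lid is at (85,209) and the large tin's lid at (210,359).

Run:
```python
from h import *
d=np.load("wrist.npz")
for k,(u,v,z) in dict(vial=(285,221,.15),tinS=(85,209,.114),tinL=(210,359,.03)).items(): print(k,np.round(fish(d,140+u/1.905,100+v/1.905,z),4))
```

```text
vial [0.5002 0.1214 0.15  ]
tinS [0.5056 0.0348 0.114 ]
tinL [0.626  0.0768 0.03  ]
```

{"name": "apply_moves", "arguments": {"steps": [[[0.2,0.3,3,0,6.2],[0,0,4,0,6],[0,0,2.5,0,6],[0,0,1,0,6],[0,0,0,0,6],[0,0,0,0,6]]]}}

```text
time: 17.27
ee_pos: [0.4999, 0.1212, 0.1395]
tcp_rot: [3.141, 0.002, 3.141]
wrist_force: [0.3, -0.6, -0.8]
gripper_width: 0.0603
gripper_force: 0.0
```

{"name": "apply_moves", "arguments": {"steps": [[[0,0,0,0,4],[0,0,0,0,2],[0,0,0,0,2],[0,0,0,0,2],[0,0,0,0,2],[0,0,0,0,2]]], "force": 25}}

```text
time: 18.02
ee_pos: [0.4995, 0.1213, 0.1391]
tcp_rot: [3.141, 0.001, 3.141]
wrist_force: [0.1, -1.3, 5.8]
gripper_width: 0.0259
gripper_force: 27.3
```

{"name": "apply_moves", "arguments": {"steps": [[[0,0,-1,0,2],[0,0,-3,0,2],[0,0,-4,0,2],[-1.4,-3.1,-1,0,2],[-1.8,-4,0,0,2],[-1.8,-4,0,0,2],[-1.8,-4,0,0,2],[-1.8,-4,0,0,2]]]}}

```text
time: 19.02
ee_pos: [0.5853, -0.0708, 0.2289]
tcp_rot: [3.141, 0.0, -3.142]
wrist_force: [0.2, 1.1, -1.3]
gripper_width: 0.0263
gripper_force: 26.8
```

{"name": "apply_moves", "arguments": {"steps": [[[-1.2,-2.8,0,0,2],[0,0,0,0,2],[0,0,0,0,2],[0,0,0,0,2]]]}}

```text
time: 19.52
ee_pos: [0.5967, -0.0962, 0.2286]
tcp_rot: [3.141, -0.0, -3.14]
wrist_force: [-0.1, 0.7, -0.2]
gripper_width: 0.0263
gripper_force: 26.8
```

```bash
python3 snap.py wrist w4 140 100 560 415
```

```text
1.9047619047619047
```

View pics/w4.png

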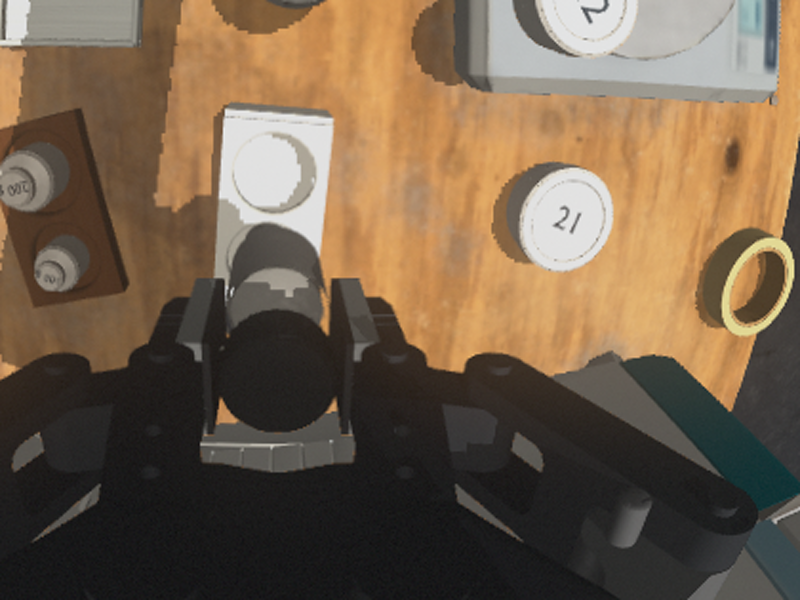

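The vial is held straight, and both weights stand in their wells. The hole is at (275,172) and the large tin's lid at (566,218).

Run:
```python
from h import *
d=np.load("wrist.npz")
for k,(u,v,z) in dict(hole=(275,172,.036),tinL=(566,218,.03),cap=(276,371,.2286-.0591+.07)).items(): print(k,np.round(fish(d,140+u/1.905,100+v/1.905,z),4))
```

```text
hole [ 0.5982 -0.0954  0.036 ]
tinL [0.6251 0.0738 0.03  ]
cap [ 0.5954 -0.0949  0.2395]
```

{"name": "apply_moves", "arguments": {"steps": [[[-0.2,0,3,0,2],[0,0,4,0,2],[0,0,3,0,2],[0,0,2,0,2],[0,0,2,0,2],[0,0,1.4,0,2],[0,0,0,0,2],[0,0,0,0,2]]]}}

```text
time: 20.58
ee_pos: [0.5994, -0.0979, 0.0752]
tcp_rot: [-3.142, 0.001, 3.141]
wrist_force: [-0.7, 0.2, 0.3]
gripper_width: 0.0264
gripper_force: 26.8
```

{"name": "apply_moves", "arguments": {"steps": [[[0,0,0.4,0,2],[0,0,0.4,0,2],[0,0,0,0,2],[0,0,0,0,2]]]}}

```text
time: 21.08
ee_pos: [0.599, -0.0978, 0.0665]
tcp_rot: [3.142, 0.0, 3.141]
wrist_force: [0.1, -0.9, -0.6]
gripper_width: 0.0262
gripper_force: 26.8
```

{"name": "apply_moves", "arguments": {"steps": [[[0,0,0.1,0,2],[0,0,0,0,3.2],[0,0,0,0,4.2],[0,0,0,0,5],[0,0,-1,0,5],[0,0,-3,0,5],[0,0,-5,0,5],[0,0,-5,0,5]]]}}

```text
time: 22.08
ee_pos: [0.5987, -0.0979, 0.2075]
tcp_rot: [-3.141, 0.0, 3.141]
wrist_force: [0.7, 0.4, 0.3]
gripper_width: 0.0497
gripper_force: 0.0
```

{"name": "apply_moves", "arguments": {"steps": [[[-0.4,3,0,0,6],[-0.7,4,0,0,7],[-0.7,4,0,0,8.5],[-0.7,4,0,0,8.5],[0,2,0,0,8.5],[0,0,0,0,8.5],[0,0,0,0,8.5],[0,0,0,0,8.5]]]}}

```text
time: 23.08
ee_pos: [0.624, 0.07, 0.2057]
tcp_rot: [-3.141, 0.0, 3.138]
wrist_force: [-0.7, -0.0, 0.5]
gripper_width: 0.0851
gripper_force: 0.0
```

```bash
python3 snap.py wrist w5 0 0 560 420
```

```text
1.4285714285714286
```

View pics/w5.png

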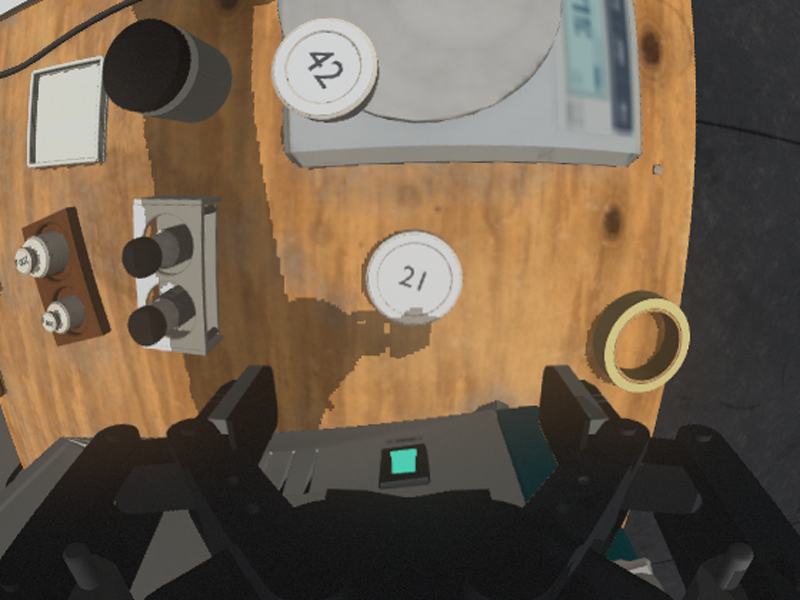

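The vial stands in the free hole beside its twin. The large tin's lid is at (414,277).

Run:
```python
from h import *
d=np.load("wrist.npz")
for k,(u,v,z) in dict(tinL=(414,277,.03),tinS=(325,69,.114),tray=(66,111,.013),ovencorner=(500,405,.03)).items(): print(k,np.round(fish(d,u*.7,v*.7,z),4))
```

```text
tinL [0.6253 0.0756 0.03  ]
tinS [0.5078 0.0341 0.114 ]
tray [ 0.4864 -0.2051  0.013 ]
ovencorner [0.7212 0.1389 0.03  ]
```

{"name": "apply_moves", "arguments": {"steps": [[[-0.1,0.4,3,0,8.5],[0,0,4,0,8.5],[0,0,4,0,8.5],[0,0,3,0,8.5],[0,0,2,0,8.5],[0,0,1,0,8.5],[0,0,0,0,8.5],[0,0,0,0,8.5]]]}}

```text
time: 24.12
ee_pos: [0.6258, 0.0762, 0.0366]
tcp_rot: [3.141, 0.002, 3.141]
wrist_force: [0.3, 0.2, -0.7]
gripper_width: 0.0847
gripper_force: 0.0
```

{"name": "apply_moves", "arguments": {"steps": [[[0,0,0.2,0,7.5],[0,0,0,0,6.8],[0,0,0,0,6.2],[0,0,0,0,5.8],[0,0,0,0,5.8],[0,0,0,0,5.8]]], "force": 20}}

```text
time: 24.88
ee_pos: [0.6251, 0.0762, 0.034]
tcp_rot: [3.141, 0.0, 3.141]
wrist_force: [-2.5, -0.8, 6.1]
gripper_width: 0.0609
gripper_force: 21.4
```

```bash
python3 snap.py scene g2 160 90 360 240
```

```text
4.0
```

View pics/g2.png

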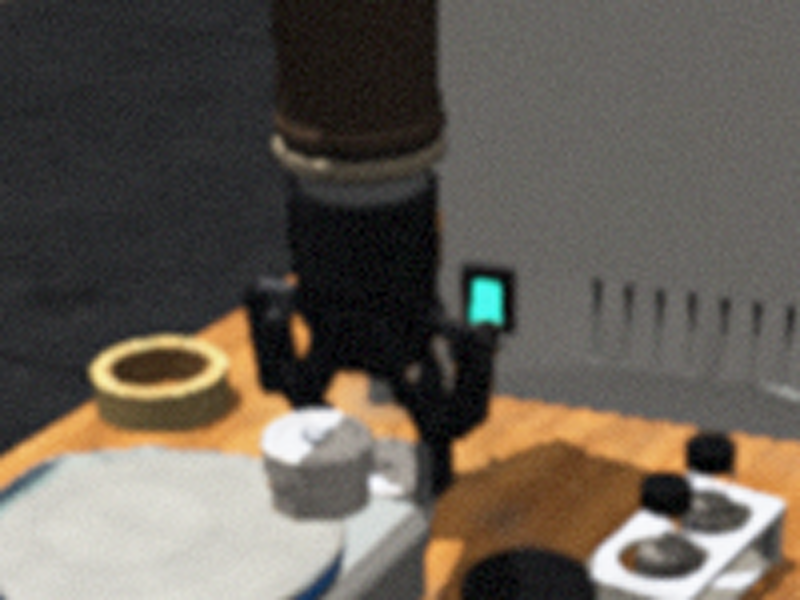

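The scene crop shows the fingers closed round the large tin. Nothing else has moved.

{"name": "apply_moves", "arguments": {"steps": [[[0,0,-0.5,0,5.8],[0,0,-2,0,5.8],[0,0,-4,0,5.8],[0,0,-4,0,5.8],[0,0,-4,0,5.8],[0.6,-1.3,-1,0,5.8],[1.3,-2.7,0,0,5.8],[1.6,-3.4,0,0,5.8]]]}}

```text
time: 25.92
ee_pos: [0.5891, 0.0016, 0.1886]
tcp_rot: [3.142, -0.0, -3.141]
wrist_force: [0.3, -1.8, 0.3]
gripper_width: 0.0608
gripper_force: 22.0
```

{"name": "apply_moves", "arguments": {"steps": [[[1.6,-3.4,0,0,5.8],[1.6,-3.4,0,0,5.8],[1.6,-3.4,0,0,5.8],[1.6,-3.4,0,0,5.8],[1.6,-3.4,0,0,5.8],[1.2,-2.4,0,0,5.8],[0.5,-1,0,0,5.8],[0,0,0,0,5.8]]]}}

```text
time: 26.92
ee_pos: [0.4925, -0.202, 0.1885]
tcp_rot: [3.141, -0.0, 3.14]
wrist_force: [1.3, -0.2, 0.2]
gripper_width: 0.0609
gripper_force: 22.0
```

{"name": "apply_moves", "arguments": {"steps": [[[0,0,0,0,5.8],[0,0,0,0,5.8]]]}}

```text
time: 27.18
ee_pos: [0.4934, -0.2006, 0.1884]
tcp_rot: [3.141, -0.0, -3.14]
wrist_force: [0.7, 1.1, 0.3]
gripper_width: 0.0612
gripper_force: 22.0
```

```bash
python3 snap.py wrist w6 80 60 480 360
```

```text
2.0
```

View pics/w6.png

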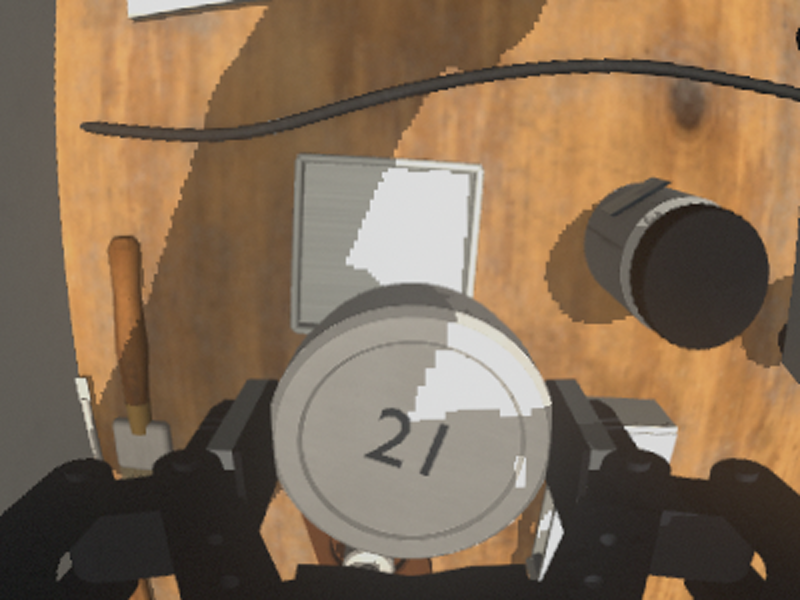

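The tray's outer corners show at (297,154), (483,166) and (291,330). The tin's lid is centred at (412,432), held level.

Run:
```python
from h import *
d=np.load("wrist.npz")
f=lambda u,v,z:fish(d,80+u/2,60+v/2,z)
a,b,c=f(297,154,.013),f(483,166,.013),f(291,330,.013);print(a,b,c,(b+c)/2,np.linalg.norm(a-b),np.linalg.norm(a-c)); print("tin",f(412,432,.184))
```

```text
[ 0.44099501 -0.2510482   0.013     ] [ 0.44676226 -0.16606186  0.013     ] [ 0.52551537 -0.25705111  0.013     ] [ 0.48613881 -0.21155649  0.013     ] 0.08518179352176164 0.08473326086365372
tin [ 0.49164805 -0.19878187  0.184     ]
```

{"name": "apply_moves", "arguments": {"steps": [[[0.7,-1.2,2,0,5.8],[0,0,4,0,5.8],[0,0,4,0,5.8],[0,0,3,0,5.8],[0,0,1.2,0,5.8],[0,0,0,0,5.8],[0,0,0,0,5.8]]]}}

```text
time: 28.1
ee_pos: [0.4867, -0.214, 0.0476]
tcp_rot: [-3.141, 0.002, 3.141]
wrist_force: [0.3, -0.3, 0.5]
gripper_width: 0.0607
gripper_force: 22.0
```

{"name": "apply_moves", "arguments": {"steps": [[[0,0,0.4,0,5.8],[0,0,0.3,0,5.8],[0,0,0,0,5.8],[0,0,0,0,5.8]]]}}

```text
time: 28.6
ee_pos: [0.4859, -0.2137, 0.0396]
tcp_rot: [3.142, 0.0, 3.141]
wrist_force: [-0.2, -0.8, -1.1]
gripper_width: 0.061
gripper_force: 22.0
```

{"name": "apply_moves", "arguments": {"steps": [[[0,0,0.2,0,5.8],[0,0,0,0,5.8],[0,0,0,0,6.4],[0,0,0,0,7],[0,0,0,0,7.8],[0,0,-0.5,0,8.2],[0,0,-2,0,8.2],[0,0,-5,0,8.2]]]}}

```text
time: 29.6
ee_pos: [0.4846, -0.2132, 0.112]
tcp_rot: [3.141, -0.004, 3.141]
wrist_force: [1.0, 0.8, 0.8]
gripper_width: 0.0818
gripper_force: 0.0
```

{"name": "apply_moves", "arguments": {"steps": [[[0,0,-6,0,8.2],[0,1,-6,0,8.2],[-0.3,4,0,0,8],[-0.3,5,0,0,8],[-0.3,5,0,0,8],[-0.3,5,0,0,7.5],[-0.5,4,0,0,7.5],[-0.5,1,0,0,7.5]]]}}

```text
time: 30.6
ee_pos: [0.5079, 0.0393, 0.2328]
tcp_rot: [3.141, 0.0, -3.138]
wrist_force: [-0.9, 0.3, 0.6]
gripper_width: 0.0751
gripper_force: 0.0
```

{"name": "apply_moves", "arguments": {"steps": [[[0,0,0,0,7.5],[0,0,0,0,7.5],[0,0,0,0,7.5]]]}}

```text
time: 30.98
ee_pos: [0.5079, 0.0348, 0.2326]
tcp_rot: [-3.141, -0.0, 3.139]
wrist_force: [0.5, 0.6, -0.6]
gripper_width: 0.0749
gripper_force: 0.0
```

Run:
```python
from bench import vision
import cv2,numpy as np
t=vision.snapshot("top");np.savez("top.npz",**t);w=vision.snapshot("wrist");np.savez("wrist.npz",**w)
o=np.zeros((600,800,3),np.uint8)
o[:,:400]=cv2.resize(t["image"][150:300,280:380,::-1],(400,600),interpolation=cv2.INTER_CUBIC)
o[:,400:]=cv2.resize(w["image"][100:400,180:380,::-1],(400,600),interpolation=cv2.INTER_CUBIC)
cv2.imwrite("pics/c7.png",o)
```

```text
(no output)
```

View pics/c7.png

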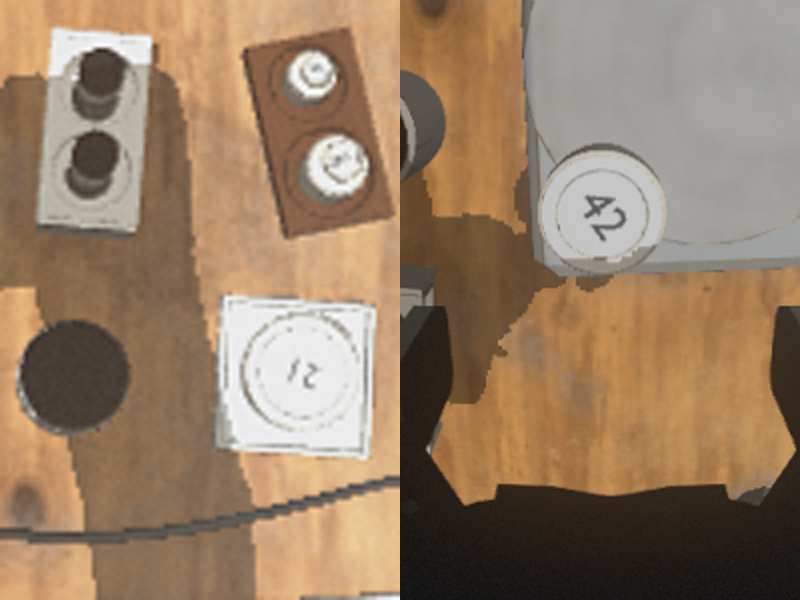

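The top view shows the weights, the vial and the large tin in place, with the large tin's lid at (303,371), and the jar unmoved. The wrist view shows the small tin's lid at (602,208).

Run:
```python
from h import *
t=np.load("top.npz");d=np.load("wrist.npz")
print(unproj(t,280+303/4-.375,150+371/4-.375,.033),fish(d,180+202/2,100+208/2,.114))
```

```text
[ 0.48689085 -0.21449577  0.033     ] [0.50395703 0.03330647 0.114     ]
```

{"name": "apply_moves", "arguments": {"steps": [[[0.3,-0.2,3,0,7.5],[0,0,4,0,7.5],[0,0,3,0,7.5],[0,0,1.5,0,7.5],[0,0,0.3,0,7.5],[0,0,0,0,7.5],[0,0,0,0,7.5]]]}}

```text
time: 31.95
ee_pos: [0.5057, 0.0344, 0.1155]
tcp_rot: [3.141, 0.002, 3.141]
wrist_force: [-0.5, -0.9, -0.1]
gripper_width: 0.0749
gripper_force: 0.0
```

{"name": "apply_moves", "arguments": {"steps": [[[0,0,0,0,6.5],[0,0,0,0,5.6],[0,0,0,0,5],[0,0,0,0,4.4],[0,0,0,0,4.4],[0,0,0,0,4.4],[0,0,0,0,4.4]]], "force": 20}}

```text
time: 32.83
ee_pos: [0.5051, 0.0343, 0.1148]
tcp_rot: [3.141, 0.0, 3.141]
wrist_force: [-0.7, 0.1, 5.3]
gripper_width: 0.0471
gripper_force: 20.2
```

{"name": "apply_moves", "arguments": {"steps": [[[0,0,-0.5,0,4.4],[0,0,-2,0,4.4],[0,0,-3,0,4.4],[0,0,-2.5,0,4.4],[0,-2,0,0,4.4],[0.2,-4,0,0,4.4],[0.2,-4,0,0,4.4],[0.2,-4,0,0,4.4]]]}}

```text
time: 33.83
ee_pos: [0.4987, -0.1068, 0.1946]
tcp_rot: [3.142, 0.0, -3.142]
wrist_force: [0.5, -0.2, 0.3]
gripper_width: 0.0473
gripper_force: 20.8
```

{"name": "apply_moves", "arguments": {"steps": [[[0.3,-4,0,0,4.4],[0.3,-3,0,0,4.4],[0.3,-2,0,0,4.4],[0.2,-1,0,0,4.4],[0,0,0,0,4.4],[0,0,0,0,4.4],[0,0,0,0,4.4]]]}}

```text
time: 34.7
ee_pos: [0.4882, -0.2047, 0.1945]
tcp_rot: [3.141, -0.0, -3.14]
wrist_force: [0.4, -0.3, -0.2]
gripper_width: 0.0472
gripper_force: 20.8
```

```bash
python3 snap.py wrist w8 80 60 480 360
```

```text
2.0
```

View pics/w8.png

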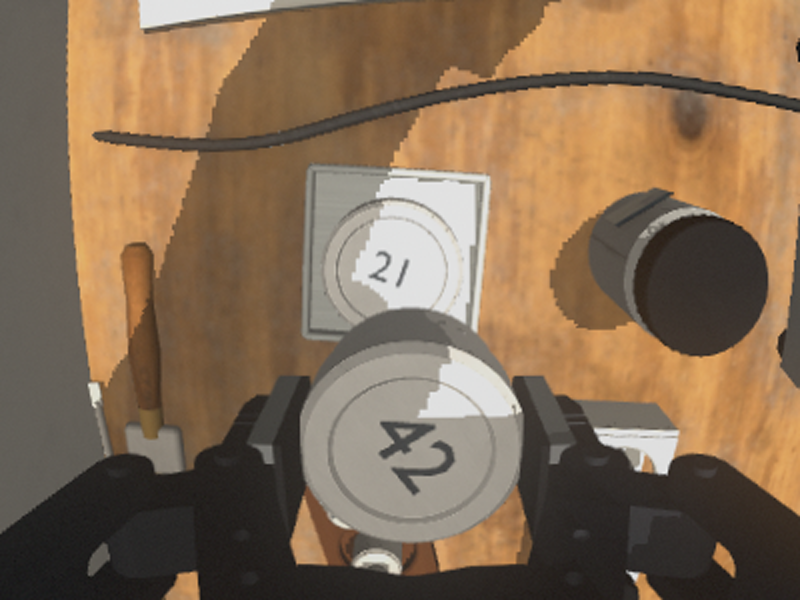

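The small tin is held level with its lid centre at (412,443). The large tin's lid centre is at (392,268).

Run:
```python
from h import *
d=np.load("wrist.npz")
f=lambda u,v,z:fish(d,80+u/2,60+v/2,z)
print(f(392.5,268,.033),f(412,443,.1937))
```

```text
[ 0.48629505 -0.21119479  0.033     ] [ 0.48718158 -0.20292019  0.1937    ]
```

{"name": "apply_moves", "arguments": {"steps": [[[0.2,-0.8,2,0,4.4],[0,0,4,0,4.4],[0,0,3,0,4.4],[0,0,1.8,0,4.4],[0,0,1,0,4.4],[0,0,0,0,4.4],[0,0,0,0,4.4]]]}}

```text
time: 35.62
ee_pos: [0.4865, -0.214, 0.0774]
tcp_rot: [-3.141, 0.001, 3.141]
wrist_force: [0.3, -0.1, -1.0]
gripper_width: 0.0473
gripper_force: 20.8
```

{"name": "apply_moves", "arguments": {"steps": [[[0.1,0,0.5,0,4.4],[0,0,0.3,0,4.4],[0,0,0.1,0,4.4],[0,0,0,0,4.4],[0,0,0,0,4.4]]]}}

```text
time: 36.25
ee_pos: [0.485, -0.2137, 0.0675]
tcp_rot: [-3.142, 0.0, 3.141]
wrist_force: [0.0, -0.0, -0.8]
gripper_width: 0.0473
gripper_force: 20.8
```

{"name": "apply_moves", "arguments": {"steps": [[[0,0,0,0,5.0],[0,0,0,0,5.6],[0,0,0,0,6.4],[0,0,0,0,6.8],[0,0,-0.5,0,6.8],[0,0,-2,0,6.8],[0,0,-5,0,6.8],[0,0,-6,0,6.8]]]}}

```text
time: 37.25
ee_pos: [0.4842, -0.2135, 0.2035]
tcp_rot: [3.141, -0.002, 3.141]
wrist_force: [1.7, -0.3, 0.5]
gripper_width: 0.0679
gripper_force: 0.0
```

{"name": "apply_moves", "arguments": {"steps": [[[0,2,-4,0,6.8],[0,5,0,0,6.8],[0,5,0,0,6.8],[0,5,0,0,6.8],[0,5,0,0,6.8],[0,2,0,0,6.8],[0,0,0,0,6.8],[0,0,0,0,6.8]]]}}

```text
time: 38.25
ee_pos: [0.485, 0.025, 0.2427]
tcp_rot: [-3.141, 0.0, 3.14]
wrist_force: [-0.9, 0.3, 0.5]
gripper_width: 0.0681
gripper_force: 0.0
```

Run:
```python
from bench import vision
import cv2,numpy as np
t=vision.snapshot("top");np.savez("top.npz",**t);w=vision.snapshot("scene")
o=np.zeros((600,800,3),np.uint8)
o[:,:400]=cv2.resize(t["image"][150:300,280:380,::-1],(400,600),interpolation=cv2.INTER_CUBIC)
o[:300,400:]=cv2.resize(w["image"][190:325,255:435,::-1],(400,300),interpolation=cv2.INTER_CUBIC)
cv2.imwrite("pics/end.png",o)
```

```text
(no output)
```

View pics/end.png

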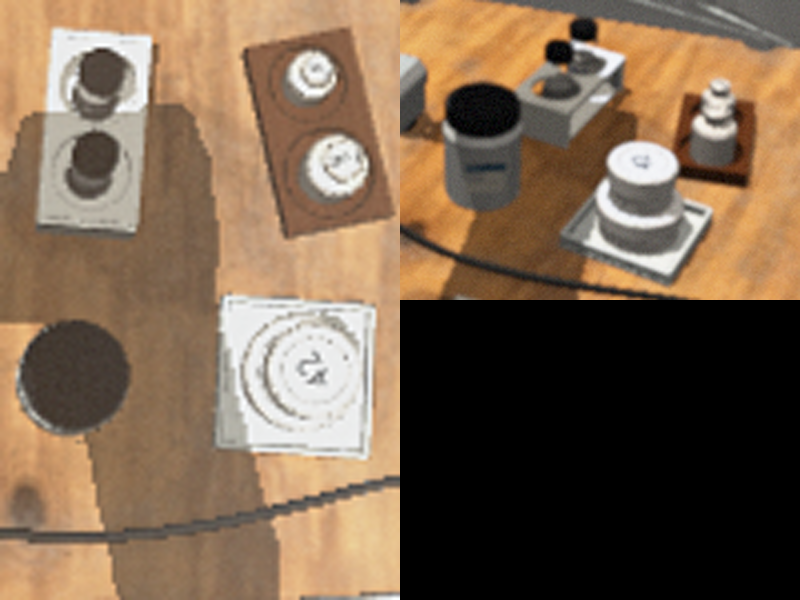

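The final picture shows the small tin on the large one, with lid centres at (313,369) and (303,371), centred once parallax is allowed for. The vial and both weights are seated upright, and the jar has not moved.

```bash
python3 -c "
from bench import finish_job
print(finish_job())"
```

```text
the job is handed in; nothing more can be done
None
```

The job is handed in at about 38 s of robot time: both weights are in their wells, the vial is in the free hole of the rack, and the small tin is centred on the large one in the tray, all upright with the jar unmoved.

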